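# Set the running clearance of a sheet-specimen guide

## Robot

A 7-joint arm with a two-finger parallel gripper is mounted at the origin on a cart in front of the work surface, level with it; the furniture and walls round the work are solid. World frame = base frame: x ahead of the robot, y to its left, z up, the work surface at z = 0. Lengths are in m, angles in rad, forces in N, time in s.
With the tool pointing down it reaches from about 0.425 to 0.95 m from the base axis. Payload 4.7 kg.
Tool frame: the origin (TCP) lies at the very end of the fingers, on their centre line; the grasp point (between the pads) lies behind it (bot.hold_point_z is the z of the grasp point in the tool frame, in m); z points along the fingers, y is the line along which they close (so a half turn about z gives the same grasp; the last joint's range is limited). The gripper opens to 87 mm and grips with 3 to 60 N. Pads are 19 mm wide; open, the fingers measure 117 mm over their backs; the gripper's body (75 mm by 190 mm) begins 51 mm behind the grasp point.
Start: joints at [-0.029, 0.469, -0.049, 1.532, 0.024, 1.141, -0.082], TCP at [0.675, 0, 0.223] pointing down, gripper open.
Joint ranges: [-2.59, 2.59], [-0.33, 1.99], [-1.39, 1.29], [0.1, 2.45], [-1.04, 4.18], [0.21, 1.99], [-2.66, 2.66]. Speed limits (rad/s): [2.57, 2.57, 3.14, 3.14, 3.14, 3.14, 3.14].

## Interface

Orientations are given as [roll, pitch, yaw] about the fixed x, y, z axes, in that order (R = Rz(yaw) Ry(pitch) Rx(roll)).
In Python, from rig import bot gives the robot as it stands. Calls block until the motion is done:
- bot.goto(position, orientation): joint-space move of the TCP to a pose.
- bot.move_l(position, rotation=None, speed=0.15): straight line of the TCP; rotation=None keeps the orientation; speed is the mean speed in m/s.
- bot.goto_joints(angles): joint-space move.
- bot.gripper_open() and bot.close_gripper(newtons=None): open the fingers fully, or close them until they stop; newtons is the grip in N (None keeps the last).
- bot.hold(seconds).
- bot.inverse_kinematics(position, orientation): joint angles nearest the present ones, or None.
- bot.snapshot(name): name is "scene" or "side" or "wrist"; returns a dict with "pixels" (400x640x3 uint8, red, green, blue), "mtx" (3x3 intrinsics, pixels), "view" (4x4, takes a point from world to camera coordinates); the wrist camera has in their place "T_tool_cam" (4x4, takes a point from camera to tool coordinates, whose origin is the TCP and whose axes are the flange's). Camera axes: x right, y down, z forward; pixel columns grow to the right and rows downward; lengths in m; the calibration is good to about 2 mm. A picture is of the moment at which its call begins: read the wrist's pose just before it. There is no depth.
A pose or a line that the arm cannot do raises bot.MotionError and nothing moves.
- bot.job_done(): hands the job in; it is judged then, once.
Readings, each from a call of its own:
- bot.read_t(): time.
- bot.read_joints(): joint angles.
- bot.read_joint_velocities(): joint speeds.
- bot.read_effort(): joint torques, N m.
- bot.read_eef_pos(): TCP position.
- bot.read_orientation(): TCP orientation.
- bot.read_ft_force(): force on the tool from outside, world axes, zero at the start.
- bot.read_torque(): the same for the moment, N m.
- bot.read_width(): finger opening in m.
- bot.read_grip_force(): force on a finger pad.
Only numpy, scipy, OpenCV 4.12 (cv2) and the standard library are available. Lean on these libraries where they do the work, as an engineer would, in place of code of your own. Each camera call takes 0.05 s, during which the arm holds its last target. There are 200 camera calls.

## Task

Press the raised front end of the loose guide plate down until the plate has snapped under both spring catches and lies flat and level on the bed of the jig. Then turn the black thumbscrew clockwise until it seats, and from there back it off a quarter turn so that the plate can just float. Finish still gripping the thumbscrew's head at that setting, so that it cannot creep while somebody tightens its lock nut; leave the tools lying round the jig where they are.

Things in the scene. Friction and masses are not known exactly. Their poses are not given: they have to be found in the camera images.
- jig: Bolted-down aluminium jig, base slab 198 x 150 x 12 mm. Origin on the worktop under the middle of its bed; x along the jig to its rear (front = -x), y to its left (thumbscrew side), z up. The guide plate lies between a fixed rail (right, inner face y = -30 mm), a brass gib bar (left), two rear stops (face x = +65.5 mm) and two front catch posts; rail and stops are up to 36 mm tall.
- plate_seat (a point): Middle of the steel bed's top face, 23 mm above the worktop, axes as the jig's; the plate's origin comes here when it is seated. A copper strip specimen lies in the bed and sticks out at both ends. The gib bar's inner face is at y = +30 mm when the screw is seated and moves out 0.64 mm per radian as the screw is backed off.
- catches (a point): Point midway between the two steel front posts, at the height of their spring ball catches (33.5 mm above the worktop). The posts stand at y = +-24 mm from here, reach 16 mm forward (-x) and up to 44 mm above the worktop; the balls face the plate. Axes as the jig's.
- guide_plate: Loose flat aluminium plate 130 x 60 x 6 mm (x, y, z), about 0.18 kg. Origin in the middle of its underside; x towards the jig's rear. At the start its rear end is down on the bed, its front end rides about 14 mm high on the two ball catches (0.11 rad tilt). About 7 N down on the press spot snaps it past the catches; it then goes down freely until it lies flat, held by the balls.
- press_spot (a point): Middle of the thumb grooves on the plate's top face, 38 mm in front of the plate's middle: a good place to press. Axes as the plate's. Seated, it is 29 mm above the worktop.
- thumbscrew (a joint): Angle of the thumbscrew from its seat in rad, vertical axis: 0 = fully in and seated (hard stop), growing as it is turned anticlockwise seen from above (backing off); a quarter turn off is 1.57. It starts unseated, somewhere between 1.3 and 2.8. Turning takes about 0.05 N m, it stays where it is left, and it rises 0.64 mm per radian.
- knob_grip (a point): Middle of the thumbscrew's head, on its axis: a black knurled round knob 40 mm across and 24 mm tall, about 64 mm above the worktop, 15 mm behind the jig's origin and 60 mm left of it; grip it across in any direction. x of this frame points along the white index line and turns with it. The aluminium housing's top is 28 mm below this point, the 20 mm lock nut reaches to 21 mm below it.
- spanner_small: Bystander: small steel open-ended spanner, 24 x 159 x 6 mm, lying left of the jig. Origin centre of its underside.
- hexkey: Bystander: black hexagon key, 45 x 125 x 10 mm, lying right of the jig. Origin centre of its underside.
- micrometer: Bystander: outside micrometer, 48 x 148 x 17 mm, lying behind the jig. Origin centre of its underside.
Things that resemble listed ones, but are neither listed nor needed, are in the scene too. There is more than one size of the guide_plate; the job needs the larger.

How it is judged:
By the outcome, as a careful person would: the job done as asked, in the order asked, and still so for the second after the job is handed in, while the arm keeps its last pose, push and grip.
It also fails if it takes over 58 s, if anything falls off the work surface, if the arm or the gripper's body presses on something with over 40 N, if the wrist force passes 120 N, or if a joint passes its speed limit or range.

## Working session

There is one attempt and no reset: what is moved stays moved. The work goes in short steps, each a Python script; the robot and the scene stay as the last script left them, time stands still between calls to the robot, and variables do not carry over. Pictures are saved under pics/ and viewed, at most 10 in all, crops included, and the job is handed in when it is done.

```bash
mkdir -p pics; ls
python3 - <<'E'
from rig import bot
import cv2,numpy as np
for n in("scene","side","wrist"):
    s=bot.snapshot(n); cv2.imwrite(f"pics/{n}0.png",s["pixels"][:,:,::-1])
    print(n,np.round(s["mtx"],1).tolist(),np.round(s.get("view",s.get("T_tool_cam")),3).tolist())
print(bot.read_t(),bot.read_eef_pos(),bot.read_orientation(),bot.hold_point_z,bot.read_ft_force(),bot.read_width())
a=cv2.imread("pics/scene0.png");b=cv2.imread("pics/wrist0.png")
E
```

```text
pics
scene [[430.8, 0.0, 322.5], [0.0, 430.8, 199.4], [0.0, 0.0, 1.0]] [[-0.69, -0.724, -0.0, 0.482], [-0.463, 0.442, -0.768, 0.245], [0.556, -0.53, -0.64, 0.759], [0.0, 0.0, 0.0, 1.0]]
side [[435.6, 0.0, 315.5], [0.0, 435.6, 199.7], [0.0, 0.0, 1.0]] [[0.898, -0.44, -0.016, -0.446], [-0.266, -0.514, -0.815, 0.291], [0.351, 0.736, -0.579, 0.691], [0.0, 0.0, 0.0, 1.0]]
wrist [[336.0, 0.0, 323.5], [0.0, 336.0, 191.8], [0.0, 0.0, 1.0]] [[0.0, -0.957, -0.29, 0.081], [1.0, 0.0, -0.0, -0.001], [0.001, -0.29, 0.957, -0.163], [0.0, 0.0, 0.0, 1.0]]
0.15 [6.74569963e-01 4.46988969e-06 2.21748177e-01] [-3.14014916e+00  8.48968005e-05  1.57081257e+00] -0.0187 [-0.51528355  0.39976411 -0.04901128] 0.08668296269164094
```

View pics/scene0.png

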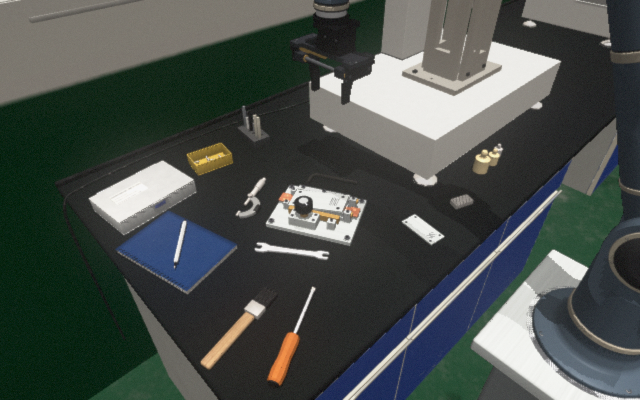

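View pics/wrist0.png

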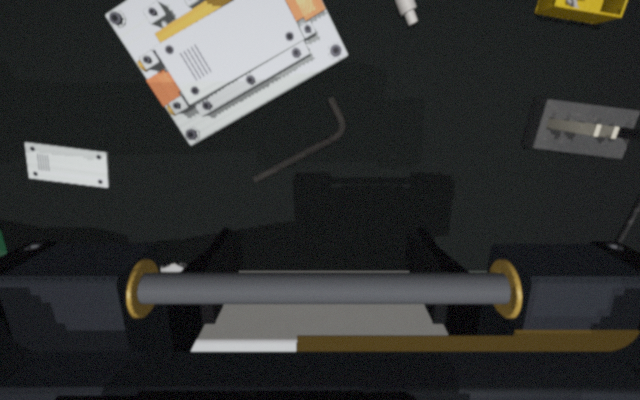

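View pics/side0.png

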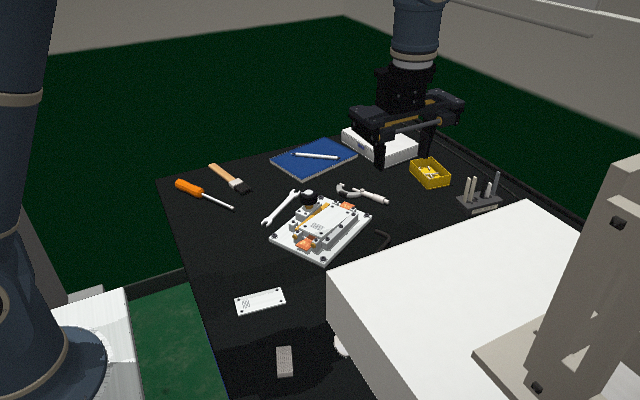

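```bash
cat > h.py <<'E'
from rig import bot
import cv2,numpy as np
from scipy.spatial.transform import Rotation as R
def T(p,o):
    M=np.eye(4);M[:3,:3]=R.from_euler("xyz",o).as_matrix();M[:3,3]=p;return M
def snap(n,f=None):
    M=T(bot.read_eef_pos(),bot.read_orientation())
    s=bot.snapshot(n)
    C=M@s["T_tool_cam"] if n=="wrist" else np.linalg.inv(s["view"])
    im=np.ascontiguousarray(s["pixels"][:,:,::-1])
    if f:cv2.imwrite("pics/"+f,im)
    return im,s["mtx"],C
def ray(uv,K,C):
    d=C[:3,:3]@np.linalg.solve(K,[*uv,1.]);return C[:3,3],d/np.linalg.norm(d)
def onz(uv,K,C,z):
    o,d=ray(uv,K,C);return o+d*(z-o[2])/d[2]
def tri(rs):
    A=sum(np.eye(3)-np.outer(d,d) for o,d in rs);b=sum((np.eye(3)-np.outer(d,d))@o for o,d in rs)
    return np.linalg.solve(A,b)
def proj(p,K,C):
    q=np.linalg.inv(C)@np.append(p,1);u=K@q[:3];return u[:2]/u[2]
E
python3 - <<'E'
from h import *
w,K,C=snap("wrist")
for uv in((190,145),(347,57),(106,13)):print("corner",onz(uv,K,C,.012))
a,Ka,Ca=snap("scene");b,Kb,Cb=snap("side")
k=tri([ray((304,204),Ka,Ca),ray((308,197),Kb,Cb)]);print("knob",k)
for uv in((433,180),(310,118),(432,130)):print("box",uv,onz(uv,Ka,Ca,0 if uv[1]>150 else .1))
for uv in((327,272),(524,200)):print("boxtop side",onz(uv,Kb,Cb,.1))
E
```

```text
corner [0.52478415 0.02255127 0.012     ]
corner [0.69747144 0.11375016 0.012     ]
corner [0.45602399 0.15464475 0.012     ]
knob [0.56709464 0.17977573 0.06597291]
box (433, 180) [ 0.46888264 -0.17575252  0.        ]
box (310, 118) [ 0.79328545 -0.04413544  0.1       ]
box (432, 130) [ 0.52983127 -0.22977436  0.1       ]
boxtop side [ 0.47980085 -0.0814632   0.1       ]
boxtop side [ 0.93920473 -0.0812672   0.1       ]
```

Run:
```python
from h import *
bot.move_l([.575,.155,.25],speed=.3)
im,K,C=snap("wrist","w1.png"); np.savez("w1.npz",K=K,C=C)
cv2.imwrite("pics/w1c.png",cv2.resize(im[0:250,120:520],(800,500),interpolation=cv2.INTER_CUBIC))
print(bot.read_t(),bot.read_eef_pos())
```

```text
1.125 [0.57605858 0.15219959 0.2496302 ]
```

View pics/w1c.png

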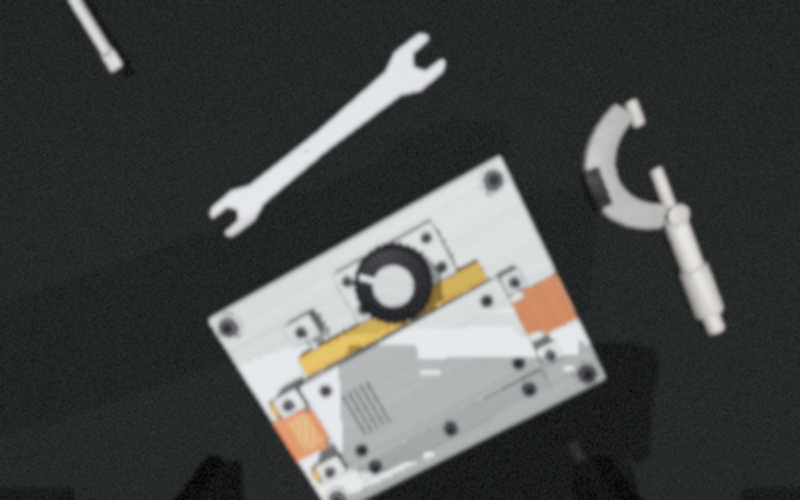

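The slab's corners are at crop (207,320), (500,155) and (607,380). The large plate with its grooves is at crop (366,407). The knob's top is at (394,286), with its white index on the left at (367,280). Candidates: the small plate (scene 423,229) is the decoy, and the large one in the jig (scene 327,198) is mine. There is only one black knob.

Run:
```python
from h import *
bot.hold(.3)
im,K,C=snap("wrist","w2.png"); d=np.load("w1.npz")
print(bot.read_t(),bot.read_eef_pos(),bot.read_orientation())
f=lambda u,v:(120+u/2,v/2)
# shift of the image since w1
a=cv2.cvtColor(cv2.imread("pics/w1.png"),6).astype(np.float32)[:230];b=cv2.cvtColor(im,6).astype(np.float32)[:230]
s,_=cv2.phaseCorrelate(a,b);print("shift",s)
g=lambda u,v,z:onz(np.array(f(u,v))+s,K,C,z)
c=[g(207,320,.012),g(500,155,.012),g(607,380,.012)]
for x in c:print("corner",x)
yaw=np.arctan2(*(c[1]-c[0])[1::-1]);yaw2=np.arctan2(*(c[2]-c[1])[1::-1])+np.pi/2
print("yaw",np.degrees([yaw,yaw2]),np.linalg.norm(c[1]-c[0]),np.linalg.norm(c[2]-c[1]))
y=(yaw+yaw2)/2;Rz=np.array([[np.cos(y),-np.sin(y)],[np.sin(y),np.cos(y)]])
k=g(394,286,.077);print("knob",k); o=k[:2]-Rz@[.015,.06];print("origin",o,"slab mid in jig",Rz.T@((c[0]+c[2])[:2]/2-o))
p=g(366,407,.0403);print("press",p,"in jig",Rz.T@(p[:2]-o))
```

```text
1.475 [0.57533309 0.15421429 0.24970519] [-3.14131890e+00  1.94840371e-04  1.56948489e+00]
shift (0.5891781960195317, 0.989573312058809)
corner [0.45388885 0.15283161 0.012     ]
corner [0.62763596 0.24730857 0.012     ]
corner [0.69933454 0.11457339 0.012     ]
yaw [28.5356365  28.37626058] 0.1977724777907751 0.15086190513306738
knob [0.56851595 0.18331382 0.077     ]
origin [0.58391717 0.12341555] slab mid in jig [-0.0015213   0.01252505]
press [0.55097068 0.10676836 0.0403    ] in jig [-0.03689812  0.0010625 ]
```

```bash
cat >> h.py <<'E'
Y=np.radians(28.45);RZ=np.array([[np.cos(Y),-np.sin(Y)],[np.sin(Y),np.cos(Y)]]);O=np.array([.584,.1234])
J=lambda x,y:O+RZ@[x,y]
E
python3 - <<'E'
from h import *
bot.close_gripper(20)
p=J(-.038,.0005); o=[np.pi,0,Y+np.pi/2]
bot.goto([*p,.09],o); bot.hold(.2)
print(bot.read_t(),bot.read_eef_pos(),bot.read_orientation(),bot.read_joints()); f0=bot.read_ft_force()
bot.move_l([*p,.048],speed=.08)
for z in np.arange(.046,.019,-.002):
    bot.move_l([*p,z],speed=.03)
    f=bot.read_ft_force()-f0; q=bot.read_eef_pos(); print(round(z,4),q[2].round(4),f.round(1))
    if f[2]>16: break
bot.hold(.2);print(bot.read_t(),bot.read_eef_pos(),bot.read_ft_force())
E
```

```text
3.9167 [0.5519589  0.10682741 0.09177906] [3.13773981e+00 8.68125437e-04 2.06777408e+00] [-0.13337033  0.44181262 -0.17039079  1.92552157  0.1034932   0.77859323
  0.13578802]
0.046 0.0463 [-0.3  0.2  0.1]
0.044 0.044 [-0.1  0.2 -1.2]
0.042 0.0418 [-0.4  0.2 -1.2]
0.04 0.0403 [-0.4 -0.6  3.1]
0.038 0.0378 [ 0.1  1.  -0.9]
0.036 0.0356 [ 0.5 -0.  -0.2]
0.034 0.0337 [0.2 1.4 0. ]
0.032 0.0318 [ 1.1  0.3 -0.7]
0.03 0.0299 [ 0.3  1.  -0.2]
0.028 0.0294 [-3.2  0.3 10.8]
0.026 0.0293 [-7.9 -1.4 25.4]
7.5417 [0.55060721 0.1057744  0.02932895] [-7.8204442  -1.55487945 25.35784272]
```

Run:
```python
from h import *
q=bot.read_eef_pos()
bot.move_l([*J(-.038,.0005),.10],speed=.12)
bot.gripper_open()
k=np.array([.5685,.1833])
bot.goto([*(k+RZ@[0,-.022]),.19],[np.pi,0,Y+np.pi/2]);bot.hold(.3)
print(bot.read_t(),bot.read_eef_pos(),bot.read_orientation())
im,K,C=snap("wrist","w3.png");np.savez("w3.npz",K=K,C=C)
cv2.imwrite("pics/w3c.png",cv2.resize(im[0:250,120:520],(800,500),interpolation=cv2.INTER_CUBIC))
for y in np.arange(-180,181,30):
    j=bot.inverse_kinematics([*k,.0455],[np.pi,0,np.radians(y)]);print(y,None if j is None else j.round(2) if hasattr(j,'round') else np.round(j,2))
```

```text
10.6417 [0.57836619 0.16294056 0.18889788] [-3.13930034e+00 -1.43785520e-04  2.06622070e+00]
-180 [-0.11  0.58 -0.36  1.86  0.29  0.76  0.94]
-150 [-0.03  0.6  -0.48  1.85  0.38  0.78  1.39]
-120 [ 0.05  0.62 -0.59  1.85  0.46  0.81  1.84]
-90 [ 0.12  0.66 -0.7   1.84  0.56  0.84  2.29]
-60 [-1.11  0.85  1.11  1.92 -0.93  1.   -2.18]
-30 [-0.64  0.57  0.35  1.89 -0.28  0.73 -2.23]
0 [-0.56  0.56  0.24  1.89 -0.19  0.72 -1.78]
30 [-0.48  0.55  0.12  1.88 -0.1   0.72 -1.34]
60 [-0.4   0.55  0.02  1.88 -0.01  0.72 -0.89]
90 [-0.32  0.55 -0.09  1.87  0.07  0.72 -0.44]
120 [-0.25  0.55 -0.18  1.87  0.14  0.73  0.02]
150 [-0.19  0.56 -0.27  1.86  0.21  0.74  0.48]
180 [-0.11  0.58 -0.36  1.86  0.29  0.76  0.94]
```

View pics/w3c.png

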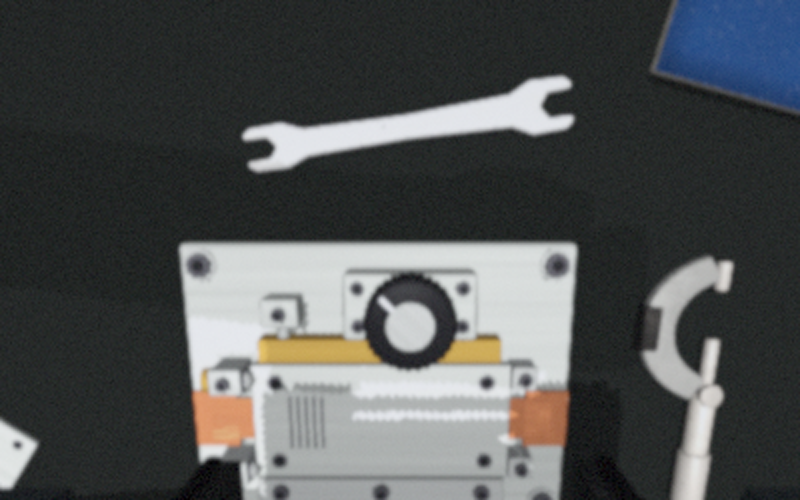

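Run:
```python
from h import *
d=np.load("w3.npz");im=cv2.imread("pics/w3.png")
g=cv2.cvtColor(im,6);m=np.zeros_like(g);cv2.circle(m,(325,162),30,255,-1)
b=((g<75)&(m>0)).astype(np.uint8);n,l,s,c=cv2.connectedComponentsWithStats(b);i=1+np.argmax(s[1:,4])
cs,_=cv2.findContours((l==i).astype(np.uint8),cv2.RETR_EXTERNAL,cv2.CHAIN_APPROX_NONE)
(u,v),r=cv2.minEnclosingCircle(cs[0]);print("circle",u,v,r)
top=onz((120+410/2,326/2),d["K"],d["C"],.077);mid=onz((u,v),d["K"],d["C"],.070);print("top",top,"mid",mid)
k=(top[:2]+mid[:2]+np.array([.5685,.1833]))/3;print(k)
y=np.radians(210)
bot.goto([*k,.10],[np.pi,0,y]);bot.hold(.2)
bot.move_l([*k,.0465],speed=.1)
print(bot.read_t(),bot.read_eef_pos(),bot.read_joints().round(2)); f0=bot.read_ft_force()
bot.close_gripper(25);bot.hold(.2)
print(bot.read_t(),bot.read_width(),bot.read_grip_force(),bot.read_eef_pos(),bot.read_orientation(),bot.read_ft_force()-f0,bot.read_torque())
```

```text
circle 324.5 162.5357208251953 26.540523529052734
top [0.56796583 0.1838008  0.077     ] mid [0.56810804 0.18265769 0.07      ]
[0.56819129 0.18325283]
12.8 [0.56842165 0.183543   0.04665233] [-0.04  0.59 -0.47  1.85  0.37  0.78  1.39]
13.8583 0.039129031830615495 24.994782535359263 [0.56854177 0.18266618 0.04658189] [-3.14079623e+00  2.55016356e-05 -2.61843995e+00] [ 0.83602031 -2.47803888  1.55876441] [-0.42263893 -0.26224234  0.03586786]
```

```bash
cat >> h.py <<'E'
K0=np.array([.5683,.1829]); Y0=np.radians(210); Z0=.0465
yaw=lambda:(bot.read_orientation()[2]+.5)%(2*np.pi)-.5
def turn(a):  # command yaw a (rad, unwrapped)
    bot.goto([*K0,Z0+.00064*(a-Y0)],[np.pi,0,a])
E
python3 - <<'E'
from h import *
a=Y0
for i in range(40):
    a-=.15 if i<12 else .05
    turn(a);t=bot.read_torque()
    print(round(a,3),yaw().round(3),t.round(2),bot.read_ft_force().round(1),round(bot.read_t(),2))
    if abs(t[2])>.22 or bot.read_t()>32: break
bot.hold(.3);print(yaw(),bot.read_torque(),bot.read_width())
E
```

```text
3.515 3.518 [-0.39 -0.3  -0.07] [ 1.3 -3.7  1.2] 14.11
3.365 3.371 [-0.4  -0.35 -0.06] [ 1.7 -2.   2.1] 14.36
3.215 3.222 [-0.49 -0.35 -0.08] [ 1.6 -2.3  1.6] 14.61
3.065 3.072 [-0.54 -0.39 -0.04] [ 1.2 -3.1  3.2] 14.86
2.915 2.922 [-0.64 -0.42 -0.03] [ 1.3 -3.3  3.1] 15.11
2.765 2.772 [-0.66 -0.54 -0.09] [ 2.9 -3.8  2.4] 15.36
2.615 2.622 [-0.71 -0.62 -0.05] [ 2.1 -4.2  2.9] 15.61
2.465 2.472 [-0.81 -0.66 -0.07] [ 2.1 -4.6  3.2] 15.86
2.315 2.321 [-0.85 -0.67 -0.04] [ 2.7 -4.   2.6] 16.11
2.165 2.17 [-0.83 -0.74 -0.07] [ 3.3 -3.5  3.4] 16.36
2.015 2.02 [-0.85 -0.78 -0.13] [ 3.  -4.9  3.4] 16.61
1.865 1.87 [-0.84 -0.8  -0.09] [ 3.4 -4.3  2.3] 16.86
1.815 1.82 [-0.86 -0.81 -0.05] [ 3.3 -4.6  2.9] 17.11
1.765 1.77 [-0.93 -0.79  0.01] [ 3.7 -4.4  2.7] 17.36
1.715 1.72 [-0.92 -0.81 -0.07] [ 3.  -4.8  2.5] 17.61
1.665 1.67 [-0.94 -0.75 -0.09] [ 2.5 -3.9  2.8] 17.86
1.615 1.62 [-0.93 -0.72 -0.04] [ 2.4 -4.   3.2] 18.11
1.565 1.57 [-0.9  -0.76 -0.02] [ 2.2 -3.8  4.1] 18.36
1.515 1.52 [-0.86 -0.77 -0.02] [ 3.1 -4.8  3.9] 18.61
1.465 1.47 [-0.98 -0.72 -0.11] [ 3.3 -4.7  4.1] 18.86
1.415 1.42 [-0.91 -0.75 -0.05] [ 2.8 -3.2  4.1] 19.11
1.365 1.37 [-0.92 -0.74 -0.07] [ 2.2 -3.9  3.3] 19.36
1.315 1.32 [-0.97 -0.71 -0.01] [ 2.2 -4.   2.8] 19.61
1.265 1.272 [-0.96 -0.71  0.27] [ 1.9 -4.1  3.4] 19.86
1.2718657008958916 [-1.01382061 -0.68493641  0.26669119] 0.03930572540607453
```

Run:
```python
from h import *
for a in(1.25,1.235):
    turn(a);bot.hold(.1);print(a,yaw().round(4),bot.read_torque().round(2))
a=1.235
for b in(1.265,1.28,1.295,1.31,1.33,1.35):
    turn(b);bot.hold(.1);print(b,yaw().round(4),bot.read_torque().round(2))
print(bot.read_t())
```

```text
1.25 1.2579 [-1.06 -0.72  0.54]
1.235 1.2421 [-0.96 -0.75  0.63]
1.265 1.2688 [-0.91 -0.79  0.21]
1.28 1.2824 [-0.88 -0.86 -0.01]
1.295 1.297 [-0.95 -0.82  0.03]
1.31 1.3119 [-0.91 -0.86  0.03]
1.33 1.3317 [-0.94 -0.87  0.07]
1.35 1.3517 [-0.88 -0.83  0.03]
22.9583
```

Run:
```python
from h import *
for a in np.linspace(1.35,2.85,9)[1:]: turn(a)
bot.hold(.3)
print(yaw(),bot.read_torque().round(2),bot.read_ft_force().round(1),bot.read_width(),bot.read_grip_force(),bot.read_t())
a,Ka,Ca=snap("scene","s2.png");b,Kb,Cb=snap("side","s3.png")
r=lambda i,x,y:cv2.resize(i[y-60:y+60,x-80:x+80],(400,300),interpolation=cv2.INTER_CUBIC)
cv2.imwrite("pics/fin.png",np.hstack([r(a,310,205),r(b,315,210)]))
```

```text
2.840944985154893 [-0.74 -0.8   0.05] [ 3.6 -3.7  4.2] 0.03899052485778745 24.99561564065516 25.4583
```

View pics/fin.png

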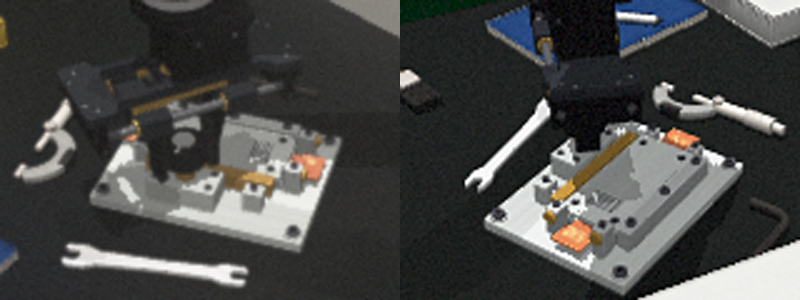

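The plate lies flat between the posts (right panel, about (600,190)). The fingers hold the knob (left panel, about (180,150)), and the tools are where they were. The angle is 0.01 rad short, so I'll nudge it and hand in.

Run:
```python
from h import *
turn(2.86);bot.hold(.3);print(yaw(),yaw()-1.28,bot.read_torque().round(2),bot.read_grip_force(),bot.read_t())
print(bot.job_done())
```

```text
2.8507037694765125 1.5707037694765125 [-0.71 -0.84 -0.01] 24.995542773976922 26.1083
the job is handed in; nothing more can be done
None
```

The job is handed in at 26.1 s of the 58 s. The plate is snapped down flat, and the thumbscrew was seated and then backed off 1.57 rad by the wrist reading, with the seat found to about 0.01 rad. The gripper still holds its head at 25 N, and no tools were moved.

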